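# Put the keyed slit-lamp eyepiece in its notched stand

### The arm

A 6-joint arm with a two-finger parallel gripper is mounted at the origin on a cart in front of the work surface, level with it; the furniture and walls round the work are solid. World frame = base frame: x ahead of the robot, y to its left, z up, the work surface at z = 0. Lengths are in mm, angles in rad, forces in N, time in s.
With the tool pointing down it reaches from about 300 to 775 mm from the base axis. Payload 14.6 kg.
Tool frame: the origin (TCP) lies on the centre line of the jaws, within the pads' length; the fingertips stand 8 mm ahead of it and the grasp point (between the pads) lies 11 mm behind it; z points along the fingers, y is the direction in which the jaws open and shut (so a half turn about z gives the same grasp; the last joint's range is limited). The gripper opens to 94 mm and grips with 3 to 60 N. Pads are 16 mm wide; open, the fingers measure 119 mm over their backs; the gripper's body (75 mm by 177 mm) begins 78 mm behind the grasp point.
Start: joints at [1.098, 0.3, 1.521, -0, 1.321, -0.067], TCP at [217.111, 505.324, 213.446] pointing down, gripper open.
Joint ranges: [-3.03, 3.03], [-0.79, 2.21], [0.23, 2.52], [-1.04, 4.18], [0, 3.07], [-2.55, 2.55]. Speed limits (rad/s): [2.22, 2.22, 2.57, 3.14, 3.14, 3.14].

### API

Orientations are given as [roll, pitch, yaw] about the fixed x, y, z axes, in that order (R = Rz(yaw) Ry(pitch) Rx(roll)).
In Python, from cell import read_state, cams, manip gives the robot as it stands.
- The arm moves only by the shell command python3 -m handwheel 'ROWS' [OPENING] [FORCE]. ROWS is JSON, a list of rows, each a list of 4 numbers: the shift along the tool's x, y, z in m, then the turn about the tool's z in degrees. In form: [[dx, dy, dz, turn], ...]. A call has 1 to 5 rows; each row is the pose to reach, as a shift and turn from the pose measured when the call began, along the tool's axes at that moment; what a row does not reach only later rows make up. A row lasts 1/8 s, in which the tool goes at most 62.5 mm and 10.7 degrees, less where a joint would pass 70% of its speed; a pose out of reach is approached as far as the arm can. A call with a gripper value outside its range is refused whole. OPENING is the closure, from 0 (fully open) to 1 (shut), set as the call begins (- or left out, the last holds). The fingers move at their own pace and stop on an object; FORCE is the grip in N (left out, the last holds). Time passes only in rows, so rows that repeat a pose let the fingers close. It gives the time, the measured TCP pose, the force and the opening at its end, in the units of the state.
- read_state(): the state, without advancing time (a new reading comes with each control period).
- cams.camera(name): name is "scene" or "top"; returns the picture (384x512x3 uint8, red, green, blue); there is no depth.
- cams.get_calibration(name): a dict with "vertical_fov" (degrees; the focal length in pixels is half the picture's height over the tangent of half this angle, whatever the lens; pixels are square), "cx", "cy" (the principal point, pixels), "R" (3x3) and "t" (3): a world point X has camera coordinates R X + t. Camera axes: x right, y down, z forward; pixel columns grow to the right and rows downward; lengths in mm; the calibration is good to about 2 mm. A picture is of the moment at which its call begins. get_calibration takes no time and is no camera call.
- manip.sign_off(): hands the job in, once; it reports no verdict.
The state is a dict: "clock": time; "joints": joint angles; "qd": joint speeds; "effort": joint torques, N m; "eef_pos": TCP position; "eef_rot": TCP orientation; "wrist_force": force on the tool from outside, world axes, zero at the start; "moment": the same for the moment, N m; "finger_gap": finger opening in mm.
Only numpy, scipy, OpenCV 4.12 (cv2) and the standard library are available. Lean on these libraries where they do the work, as an engineer would, in place of code of your own. Each camera call takes 0.05 s, during which the arm holds its last target. There are 200 camera calls.

### The job

Put the slit-lamp eyepiece that has a single lug on its foot away in the round white stand: turn it so that its lug lines up with the notch in the stand's wall, and set it down (do not drop it) so that it stands upright with its foot flat on the stand's floor. Leave the other eyepiece, which has two lugs, where it is.

Things in the scene. Friction and masses are not known exactly. Their poses are not given: they have to be found in the camera images.
- eyepiece_grip (a point): Eyepiece to put away: black, 54 mm tall, 75-155 g. Barrel 36 mm across, from 10 to 54 mm height, on a round foot 52 mm across, 10 mm thick. ONE lug on the foot, 12 mm wide, 10 mm thick, reaches 41 mm from the axis along this frame's -x (z up). Point: on the axis, 34 mm above the underside; grip the barrel here at any yaw: tips up to 20 mm lower clear the foot and, when it is in, the stand.
- spare_grip (a point): The other eyepiece, to be left alone: black, the same size, but with TWO lugs on opposite sides of its foot (along this frame's -x and +x). Point: on its axis, 34 mm above its underside; z up.
- stand_well (a point): Stand: round white dish, 104 mm across, 15 mm high, fixed to the worktop. Point: centre of its inner floor, 5 mm above the worktop; z up. The wall is 10 mm high inside, 64 mm inner diameter, cut through to the floor by one notch, 32 mm wide, towards this frame's -x. The eyepiece goes in (foot flush with the wall top) at this frame's yaw, within about 10 degrees; else its lug rests on the wall.

How it is judged:
By the outcome, as a careful person would: the job done as asked, in the order asked, and still so for the second after the job is handed in, with the robot touching nothing.
It also fails if it takes over 42 s, if anything falls off the work surface, if the arm or the gripper's body presses on something with over 40 N, if the wrist force passes 120 N, or if a joint passes its speed limit or range.

## Working session

There is one attempt and no reset: what is moved stays moved. The work goes in short steps, Python scripts to look and compute and a shell command to move; the robot and the scene stay as the last step left them, time stands still between calls to the robot, and variables do not carry over. Pictures are saved under pics/ and viewed, about 8 in all and at most 12, crops included, and the job is handed in when it is done.

```bash
mkdir -p pics; ls
python3 - <<'E'
from cell import read_state,cams
import cv2,numpy as np
s=read_state();print(s)
for n in("scene","top"):
    im=cams.camera(n);cv2.imwrite(f"pics/{n}0.png",im[:,:,::-1]);print(n,cams.get_calibration(n))
E
```

```text
pics
{'clock': 0.0, 'joints': array([ 1.09837567e+00,  3.00453014e-01,  1.52160367e+00,  7.77767687e-06,
        1.32072229e+00, -6.66301876e-02]), 'qd': array([-2.14660750e-04, -2.10856329e-03, -2.59900201e-04,  1.68625204e-04,
        9.67481391e-05,  1.25198965e-03]), 'effort': array([ 2.42808646e-04, -5.31811774e+01, -3.52723396e+01,  7.07935542e-02,
        2.46351818e-02, -1.27419321e-04]), 'eef_pos': array([217.00338037, 505.08804161, 212.88670061]), 'eef_rot': array([-3.14040947e+00, -8.65030588e-05,  2.73580020e+00]), 'wrist_force': array([ 0.53718283, -0.18011543,  0.29475443]), 'moment': array([ 0.04201057, -0.0181584 ,  0.03780972]), 'finger_gap': 94.25009493674838}
scene {'vertical_fov': 53.01063458166077, 'cx': 260.0426412705672, 'cy': 200.02713507844115, 'R': array([[ 0.23465832, -0.97204098, -0.00847428],
       [-0.84851201, -0.2005683 , -0.48969349],
       [ 0.47430247,  0.12210118, -0.87185347]]), 't': array([-164.86198787,  446.30903018,  781.16507289])}
top {'vertical_fov': 43.96774342292886, 'cx': 257.85955976379466, 'cy': 191.17643592491208, 'R': array([[-0.00987886, -0.99994388, -0.0038279 ],
       [-0.99498571,  0.01021075, -0.09949462],
       [ 0.09952812,  0.00282582, -0.99503074]]), 't': array([ -27.82718463,  519.91934451, 1085.69000345])}
```

View pics/scene0.png

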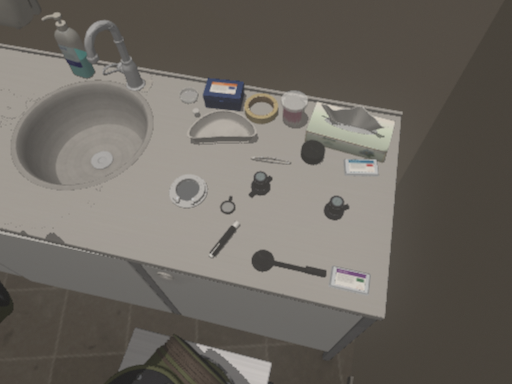

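View pics/top0.png

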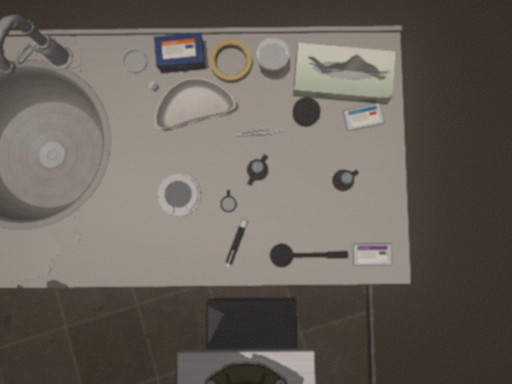

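The scene picture shows the two-lug eyepiece at about (261,183), the single-lug one at (336,206) and the stand at (187,190). In the top picture they are at (258,169), (344,180) and (179,194). Next I'll measure them in zoomed crops.

```bash
cat > h.py <<'E'
import numpy as np,cv2
from cell import read_state,cams
C={n:cams.get_calibration(n) for n in("scene","top")}
def ray(n,u,v):
    c=C[n];f=192/np.tan(np.radians(c["vertical_fov"]/2))
    R=np.array(c["R"]);d=R.T@np.array([(u-c["cx"])/f,(v-c["cy"])/f,1]);return -R.T@np.array(c["t"]),d
def onz(n,u,v,z):
    o,d=ray(n,u,v);return (o+d*(z-o[2])/d[2])[:2]
def proj(n,X):
    c=C[n];f=192/np.tan(np.radians(c["vertical_fov"]/2));p=np.array(c["R"])@X+c["t"];return p[:2]/p[2]*f+[c["cx"],c["cy"]]
def rectify(im,n,z,x0,y0,half,s):
    "metric view of plane z centred x0,y0; +x up, +y left, s px/mm"
    w=[(x0+half,y0+half),(x0+half,y0-half),(x0-half,y0-half),(x0-half,y0+half)]
    src=np.float32([proj(n,np.array([*p,z])) for p in w]);k=2*half*s
    return cv2.warpPerspective(im,cv2.getPerspectiveTransform(src,np.float32([[0,0],[k,0],[k,k],[0,k]])),(int(k),int(k)),flags=cv2.INTER_CUBIC)
E
python3 - <<'E'
from h import *
E_=onz("top",343,181,5);S=onz("top",179,195,10);print(E_,S,onz("scene",335,210,5),onz("scene",187,191,10))
im={n:cv2.imread(f"pics/{n}0.png") for n in C}
rows=[]
for p,z in((E_,10),(S,15)):
    p=np.round(p/5)*5;print(p)
    rows.append(np.hstack([rectify(im[n],n,z,*p,70,2) for n in("top","scene")]))
cv2.imwrite("pics/rect.png",np.clip(np.vstack(rows).astype(float)*1.4,0,255))
E
```

```text
[ 544.00538993 -236.27221346] [514.01103176 153.98843716] [ 548.83695942 -239.03604731] [511.97814549 155.7755034 ]
[ 545. -235.]
[515. 155.][ WARN:0@0.554] global loadsave.cpp:1063 imwrite_ Unsupported depth image for selected encoder is fallbacked to CV_8U.
```

View pics/rect.png

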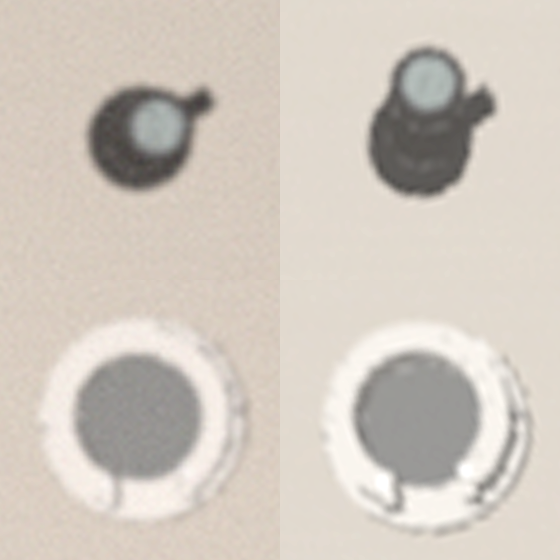

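The rectified crops (2 px/mm) show the eyepiece foot centre at about (139,137), with its lug tip towards (208,98). The stand centre is at about (141,420), and its notch points towards the bottom, slightly right. I'll stretch the contrast on the stand and fit the circles.

Run:
```python
from h import *
im={n:np.mean([cams.camera(n).astype(np.float32) for _ in range(6)],0)[:,:,::-1] for n in C}
out=[]
for n in("top","scene"):
    r=rectify(im[n],n,15,515,155,60,5);g=r.mean(2);hi=np.percentile(g,98)
    out.append(np.clip((r-hi*.6)/(hi*.42)*255,0,255)[:,:])
    # well floor disc (gray) rectified at z=5
    r5=rectify(im[n],n,5,515,155,60,5).mean(2);m=((r5<hi*.8)&(np.hypot(*np.mgrid[-300:300,-300:300])<190)).astype(np.uint8)
    cs=max(cv2.findContours(m,0,1)[0],key=cv2.contourArea);c,rad=cv2.minEnclosingCircle(cs);e=cv2.fitEllipse(cs)
    print(n,"floor ctr",515+(300-e[0][1])/5,155+(300-e[0][0])/5,np.array(e[1])/5)
    r=rectify(im[n],n,10,545,-235,60,5).mean(2);hi=np.median(r);m=(r<hi*.55).astype(np.uint8)
    m=cv2.morphologyEx(m,cv2.MORPH_CLOSE,np.ones((9,9)));cs=max(cv2.findContours(m,0,1)[0],key=cv2.contourArea)
    f=cv2.drawContours(np.zeros_like(m),[cs],-1,1,-1);d=cv2.distanceTransform(f,2,5);_,R,_,p=cv2.minMaxLoc(d)
    q=cs[:,0]-np.array(p);k=np.hypot(*q.T);far=q[(k>36*5)] if n=="top" else q[np.argsort(k)[-15:]]
    v=far.mean(0);print(n,"eye",545+(300-p[1])/5,-235+(300-p[0])/5,R/5,"lug",np.degrees(np.arctan2(-v[0],-v[1])),k.max()/5)
cv2.imwrite("pics/stand.png",cv2.resize(np.hstack(out),(800,400),interpolation=3).astype(np.uint8))
```

```text
top floor ctr 517.5306274414063 158.1631652832031 [64.21550293 64.24599609]
top eye 546.4 -235.4 23.407754516601564 lug -59.00597628663572 39.24487227651531
scene floor ctr 519.2169677734375 159.74303588867187 [61.76252441 69.66183472]
scene eye 539.4 -232.8 20.6 lug -53.693847249044 45.68063046850382
```

View pics/stand.png

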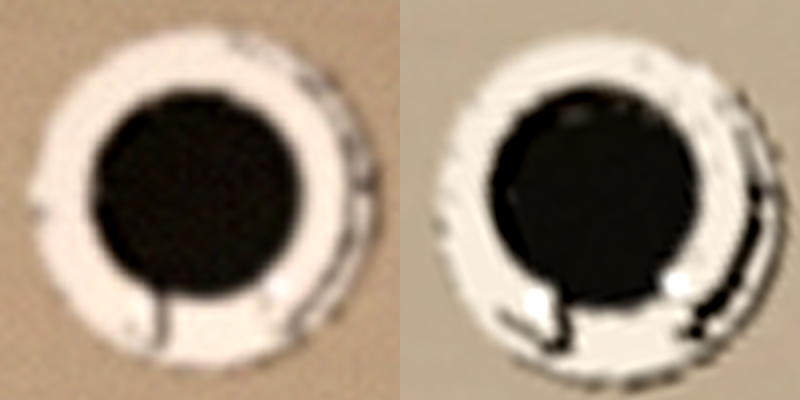

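The well centre is about (518,158). The notch points along -x, tilted about 13° towards -y. The eyepiece is at about (546,-236) with its lug at -59°. Setting out.

```bash
cat >> h.py <<'E'
def togo(x,y,z,yaw):
    from scipy.spatial.transform import Rotation as Ro
    s=read_state();R=Ro.from_euler("xyz",s["eef_rot"]).as_matrix();d=R.T@(np.array([x,y,z])-s["eef_pos"])
    t=(np.degrees(s["eef_rot"][2])-yaw+180)%360-180
    print("t",round(s["clock"],2),"pos",s["eef_pos"].round(1),"yaw",np.degrees(s["eef_rot"][2]).round(1),"gap",round(s["finger_gap"],1),"F",s["wrist_force"].round(1),"| rows m:",(d/1000).round(4),"turn",round(t,1))
E
python3 -m handwheel '[[-0.595,-0.55,0,0],[-0.595,-0.55,0,0],[-0.595,-0.55,0,0],[-0.595,-0.55,0,0],[-0.595,-0.55,0,0]]'
python3 -c "from h import *;togo(546,-236,130,140)"
```

```text
clock: 1.32
eef_pos: [344.7, 218.0, 213.7]
eef_rot: [3.141, 0.001, 2.736]
wrist_force: [1.1, 0.5, 0.0]
finger_gap: 93.7
t 1.32 pos [344.7 218.  213.7] yaw 156.8 gap 93.7 F [1.1 0.5 0. ] | rows m: [-0.364  -0.3379  0.0837] turn 16.8
```

```bash
python3 -m handwheel '[[-0.364,-0.338,0.02,0],[-0.364,-0.338,0.02,0],[-0.364,-0.338,0.02,0],[-0.364,-0.338,0.02,0],[-0.364,-0.338,0.02,0]]' >/dev/null
python3 -m handwheel '[[-0.128,-0.119,0.02,0],[-0.128,-0.119,0.02,0],[-0.128,-0.119,0.02,8],[-0.128,-0.119,0.02,17],[-0.128,-0.119,0.02,17]]'
python3 - <<'E'
from h import *
togo(546,-236,110,140)
im={n:np.mean([cams.camera(n).astype(np.float32) for _ in range(6)],0)[:,:,::-1] for n in C}
a=np.radians(np.arange(130,260,5))
for n in C:
  for z in(5,15):
    r=rectify(im[n],n,z,518,158,60,5).mean(2)
    print(n,z)
    for rad in(35,38,41):print(rad,[int(r[int(300-5*rad*np.cos(t)),int(300-5*rad*np.sin(t))]) for t in a])
cv2.imwrite("pics/over.png",np.vstack([im[n][60:320,:] for n in("top","scene")]).astype(np.uint8))
E
```

```text
clock: 2.58
eef_pos: [541.6, -228.0, 181.0]
eef_rot: [3.141, 0.0, 2.439]
wrist_force: [0.5, 1.4, 0.4]
finger_gap: 94.3
t 2.58 pos [ 541.6 -228.   181. ] yaw 139.8 gap 94.3 F [0.5 1.4 0.4] | rows m: [-0.0085 -0.0033  0.071 ] turn -0.2
scene 5
35 [120, 120, 120, 120, 120, 120, 120, 120, 120, 120, 120, 120, 120, 119, 119, 119, 119, 118, 117, 117, 117, 116, 116, 116, 115, 115]
38 [120, 120, 120, 120, 120, 120, 120, 120, 120, 120, 120, 120, 120, 120, 119, 119, 119, 118, 117, 117, 117, 116, 116, 116, 115, 115]
41 [120, 120, 121, 120, 120, 121, 120, 120, 120, 120, 120, 120, 120, 120, 119, 119, 119, 119, 118, 117, 117, 116, 116, 116, 115, 115]
scene 15
35 [120, 120, 120, 120, 120, 120, 120, 120, 120, 119, 119, 119, 119, 119, 119, 119, 118, 117, 117, 117, 116, 116, 116, 115, 115, 114]
38 [120, 120, 120, 120, 120, 120, 120, 120, 120, 120, 120, 119, 119, 119, 119, 119, 118, 118, 117, 117, 116, 116, 116, 116, 115, 114]
41 [120, 120, 120, 120, 120, 120, 120, 120, 120, 120, 120, 120, 120, 120, 119, 119, 119, 118, 117, 117, 116, 116, 116, 115, 115, 114]
top 5
35 [187, 184, 187, 188, 192, 184, 164, 161, 186, 194, 194, 191, 188, 186, 185, 183, 181, 180, 191, 192, 188, 186, 187, 186, 188, 188]
38 [196, 196, 196, 197, 200, 202, 182, 162, 186, 200, 199, 199, 199, 198, 198, 197, 189, 189, 202, 201, 198, 197, 197, 197, 196, 196]
41 [196, 196, 196, 196, 197, 199, 192, 162, 181, 198, 197, 197, 197, 198, 198, 195, 188, 192, 199, 200, 197, 197, 197, 197, 198, 198]
top 15
35 [194, 191, 191, 192, 192, 193, 181, 158, 169, 188, 188, 185, 180, 177, 172, 169, 167, 167, 173, 177, 175, 171, 170, 173, 170, 174]
38 [196, 196, 197, 197, 197, 201, 196, 169, 172, 196, 199, 198, 197, 197, 196, 196, 191, 185, 197, 202, 197, 194, 193, 195, 193, 195]
41 [196, 196, 197, 196, 196, 198, 199, 177, 166, 195, 198, 197, 198, 197, 198, 197, 190, 188, 199, 201, 197, 197, 197, 198, 197, 198]
```

View pics/over.png

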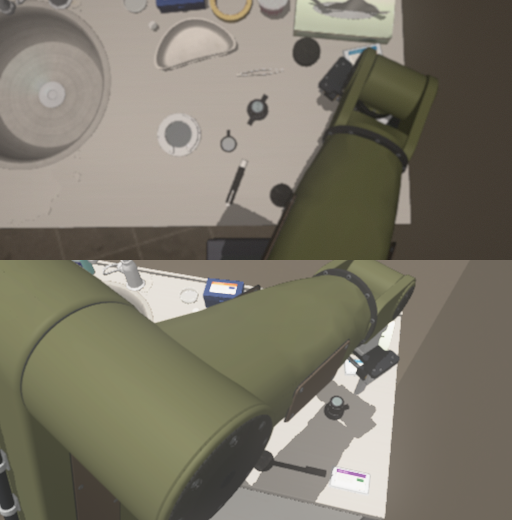

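The top view shows the stand at (179,134) in the crop. Its notch edges at about 164° and 213° put the notch at about 189°. The scene crop shows the open gripper above and right of the eyepiece at (337,405), and nothing obstructs the descent.

```bash
python3 -m handwheel '[[-0.0085,-0.0035,0.05,0],[-0.0085,-0.0035,0.09,0],[-0.0085,-0.0035,0.11,0],[-0.0085,-0.0035,0.11,0],[-0.0085,-0.0035,0.11,0]]'
python3 - <<'E'
from h import *
togo(546,-236,25,140)
cv2.imwrite("pics/near.png",cv2.resize(cams.camera("scene")[130:250,270:400,::-1],None,fx=4,fy=4,interpolation=2))
E
```

```text
clock: 3.8
eef_pos: [546.6, -236.0, 72.6]
eef_rot: [3.14, 0.002, 2.44]
wrist_force: [-0.4, -0.3, -1.3]
finger_gap: 93.8
t 3.8 pos [ 546.6 -236.    72.6] yaw 139.8 gap 93.8 F [-0.4 -0.3 -1.3] | rows m: [ 0.0006 -0.0004  0.0476] turn -0.2
```

View pics/near.png

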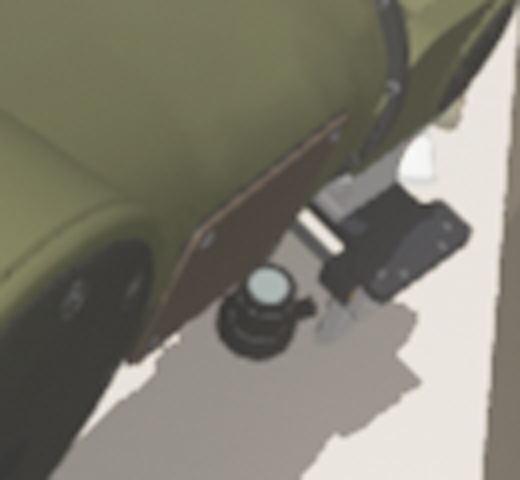

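The crop shows the eyepiece lens top at about (270,285) (full image 337,201) and the near fingertip at about (335,335). I'll check that fingertip against its expected projection.

Run:
```python
from h import *
print("eye top",onz("scene",270+270/4,130+285/4,54),"top cam lens",onz("top",347,178,54))
for s in(-1,1):
  for g in (0,47):print(s,g,[((proj("scene",np.array([546.6+s*g*.645,-236+s*g*.764,z]))-[270,130])*4).round() for z in(64.6,90,130)])
```

```text
eye top [ 547.37756796 -237.59973798] top cam lens [ 544.93450822 -236.8867296 ]
-1 0 [array([270., 277.]), array([277., 257.]), array([289., 222.])]
-1 47 [array([322., 331.]), array([330., 312.]), array([345., 279.])]
1 0 [array([270., 277.]), array([277., 257.]), array([289., 222.])]
1 47 [array([220., 225.]), array([226., 204.]), array([235., 168.])]
```

The projections agree to within 2 mm, so I'll descend and grip.

```bash
python3 -m handwheel '[[0,0,0.02,0],[0,0,0.04,0],[0,0,0.0476,0],[0,0,0.0476,0],[0,0,0.0476,0]]' && python3 -m handwheel '[[0,0,0,0],[0,0,0,0],[0,0,0,0],[0,0,0,0],[0,0,0,0]]' 0.8 20 && python3 -m handwheel '[[0,0,0,0],[0,0,0,0],[0,0,0,0],[0,0,0,0],[0,0,0,0]]'
```

```text
clock: 4.47
eef_pos: [547.1, -236.2, 25.5]
eef_rot: [3.14, 0.004, 2.44]
wrist_force: [0.2, -0.7, -0.3]
finger_gap: 94.0
clock: 5.1
eef_pos: [547.1, -236.3, 25.6]
eef_rot: [3.14, 0.004, 2.44]
wrist_force: [0.6, 0.4, 0.0]
finger_gap: 47.3
clock: 5.72
eef_pos: [547.1, -236.2, 25.6]
eef_rot: [3.14, 0.004, 2.44]
wrist_force: [-0.8, 0.2, -0.6]
finger_gap: 35.5
```

Gripped at 35.5 mm. Lifting.

```bash
python3 -m handwheel '[[0,0,-0.01,0],[0,0,-0.03,0],[0,0,-0.06,0],[0,0,-0.09,0],[0,0,-0.1,0]]' - 25 && python3 -c "from h import *;togo(518,158,125,29)"
```

```text
clock: 6.35
eef_pos: [547.4, -236.5, 128.5]
eef_rot: [3.139, 0.007, 2.44]
wrist_force: [-0.1, 0.1, -1.7]
finger_gap: 35.5
t 6.35 pos [ 547.4 -236.5  128.5] yaw 139.8 gap 35.5 F [-0.1  0.1 -1.7] | rows m: [0.2772 0.2822 0.0023] turn 110.8
```

```bash
python3 -m handwheel '[[0.03,0.03,0,8],[0.06,0.06,0,18],[0.095,0.097,0,28],[0.13,0.132,0,38],[0.165,0.168,0,48]]' && python3 -c "from h import *;togo(518,158,125,29)"
```

```text
clock: 6.98
eef_pos: [529.4, -0.1, 127.7]
eef_rot: [3.134, 0.003, 1.596]
wrist_force: [0.4, 0.2, -1.3]
finger_gap: 35.5
t 6.97 pos [ 5.294e+02 -1.000e-01  1.277e+02] yaw 91.4 gap 35.5 F [ 0.4  0.2 -1.3] | rows m: [ 0.1584 -0.0075  0.0022] turn 62.4
```

```bash
python3 -m handwheel '[[0.035,-0.001,0,10],[0.07,-0.003,0,20],[0.105,-0.005,0,30],[0.135,-0.007,0,40],[0.158,-0.0075,0,50]]'>/dev/null; python3 -m handwheel '[[0,0,0,6],[0,0,0,12],[0,0,0,12],[0,0,0,12]]' && python3 -c "from h import *;togo(518,158,60,29)"
```

```text
clock: 8.1
eef_pos: [517.4, 158.7, 127.0]
eef_rot: [3.136, -0.004, 0.511]
wrist_force: [0.8, 0.2, -0.6]
finger_gap: 36.0
t 8.1 pos [517.4 158.7 127. ] yaw 29.3 gap 36.0 F [ 0.8  0.2 -0.6] | rows m: [-0.0001  0.0005  0.067 ] turn 0.3
```

```bash
python3 -m handwheel '[[0,0,0.02,0],[0,0,0.045,0],[0,0,0.067,0],[0,0,0.067,0],[0,0,0.067,0]]'
python3 - <<'E'
from h import *
togo(518,158,30.6,29)
im={n:np.mean([cams.camera(n).astype(np.float32) for _ in range(4)],0)[:,:,::-1] for n in C}
o=[]
for n,(u,v) in (("top",(180,185)),("scene",(190,185))):
    o.append(cv2.resize(im[n][v-60:v+60,u-60:u+60],(400,400),interpolation=2))
o=np.clip(255*(np.hstack(o)/255)**.6,0,255).astype(np.uint8);cv2.imwrite("pics/above.png",o)
E
```

```text
clock: 8.72
eef_pos: [518.2, 158.6, 60.9]
eef_rot: [3.136, -0.005, 0.512]
wrist_force: [0.9, 0.0, -0.0]
finger_gap: 35.8
t 8.72 pos [518.2 158.6  60.9] yaw 29.3 gap 35.8 F [ 0.9  0.  -0. ] | rows m: [-0.0007  0.0002  0.0303] turn 0.3
```

View pics/above.png

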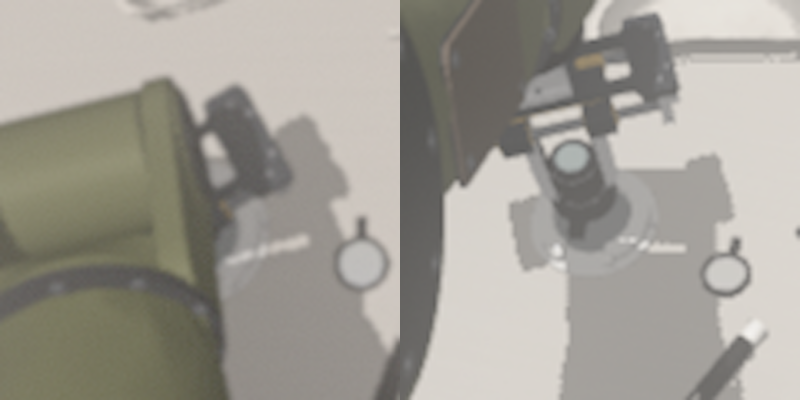

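The scene half shows the held eyepiece, lens at (572,157) and lug tip at about (577,237), over the stand, with wall corners near (557,250) and (618,242). I'll compare these with the expected projections and compute the lug angle.

Run:
```python
from h import *
P=lambda X:((proj("scene",np.array(X,float))-[130,125])/.3+[400,0]).round()
for a in(180,185,190,195,200):
    d=np.array([np.cos(np.radians(a)),np.sin(np.radians(a))]);c=np.array([518.2,158.6])
    print(a,"lug tip top",P([*(c+41*d),46]),"bottom",P([*(c+41*d),36]))
    n=np.array([-d[1],d[0]]);c=np.array([518,158])
    print("  notch corners z15 in/out",[P([*(c+r*d+s*16*n),15]) for r in(27.7,42) for s in(-1,1)])
print("lens top expect",P([518.2,158.6,90]))
im=np.mean([cams.camera("scene").astype(np.float32) for _ in range(4)],0)[:,:,::-1][165:225,155:225]
cv2.imwrite("pics/ab2.png",np.clip(255*((cv2.resize(im,None,fx=10,fy=10,interpolation=2)-20)/235)**.6,0,255).astype(np.uint8))
```

```text
180 lug tip top [564. 233.] bottom [566. 240.]
  notch corners z15 in/out [array([558., 235.]), array([597., 243.]), array([552., 250.]), array([591., 258.])]
185 lug tip top [568. 234.] bottom [571. 240.]
  notch corners z15 in/out [array([561., 237.]), array([600., 242.]), array([556., 253.]), array([596., 258.])]
190 lug tip top [573. 234.] bottom [575. 241.]
  notch corners z15 in/out [array([563., 239.]), array([603., 241.]), array([560., 255.]), array([601., 257.])]
195 lug tip top [577. 234.] bottom [580. 241.]
  notch corners z15 in/out [array([566., 240.]), array([606., 239.]), array([565., 256.]), array([605., 255.])]
200 lug tip top [582. 234.] bottom [584. 241.]
  notch corners z15 in/out [array([569., 242.]), array([610., 238.]), array([569., 257.]), array([610., 253.])]
lens top expect [571. 158.]
```

View pics/ab2.png

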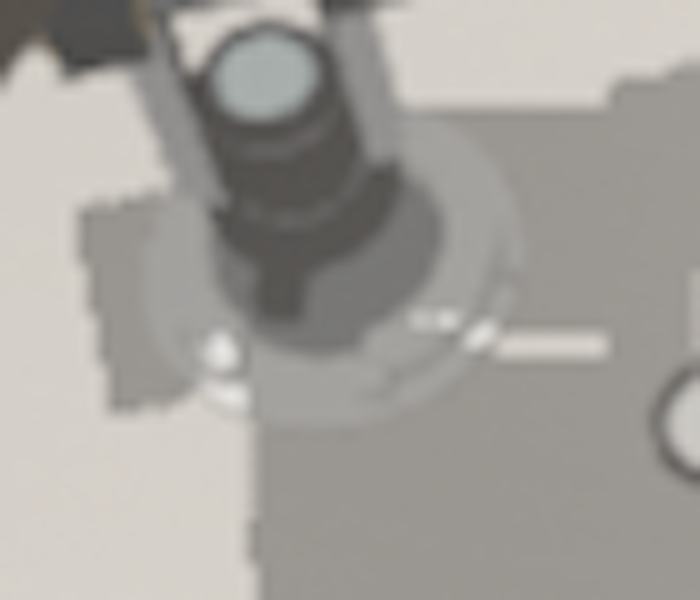

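The lug tip at (282,300) in the crop corresponds to about 192°, against the notch at about 190°. The lens matches its predicted position to within 1 px. Descending gently.

```bash
python3 -m handwheel '[[-0.0005,0,0.008,0.5],[-0.0005,0,0.016,1],[-0.0005,0,0.018,1],[-0.0005,0,0.022,1],[-0.0005,0,0.024,1]]' - 15 && python3 -m handwheel '[[0,0,0.001,0],[0,0,0.002,0],[0,0,0.003,0],[0,0,0.004,0],[0,0,0.0045,0]]' && python3 -c "from h import *;togo(518,158,30.6,29)"
```

```text
clock: 9.95
eef_pos: [517.5, 158.2, 35.8]
eef_rot: [3.136, -0.004, 0.494]
wrist_force: [0.5, -0.7, -1.9]
finger_gap: 35.8
clock: 10.58
eef_pos: [517.5, 158.2, 31.2]
eef_rot: [3.136, -0.004, 0.494]
wrist_force: [-0.8, -0.4, -0.6]
finger_gap: 35.7
t 10.57 pos [517.5 158.2  31.2] yaw 28.3 gap 35.7 F [-0.8 -0.4 -0.6] | rows m: [0.0003 0.0004 0.0007] turn -0.7
```

It passed the wall top without any force, so the lug is in the notch. Lowering in 0.5 mm steps until contact.

```bash
python3 -m handwheel '[[0,0,0.0004,0],[0,0,0.0007,0],[0,0,0.001,0],[0,0,0.001,0]]'; python3 -c "from h import *;togo(518,158,30.6,29)"
```

```text
clock: 11.08
eef_pos: [517.8, 158.2, 30.6]
eef_rot: [3.136, -0.005, 0.494]
wrist_force: [-1.6, 0.9, 5.4]
finger_gap: 35.6
t 11.07 pos [517.8 158.2  30.6] yaw 28.3 gap 35.6 F [-1.6  0.9  5.4] | rows m: [ 0.0001  0.0003 -0.    ] turn -0.7
```

Contact came at exactly the expected height (5.4 N at z = 30.6). Releasing and retreating.

```bash
python3 -m handwheel '[[0,0,0,0],[0,0,0,0],[0,0,0,0],[0,0,0,0],[0,0,0,0]]' 0 && python3 -m handwheel '[[0,0,0,0],[0,0,0,0],[0,0,-0.03,0],[0,0,-0.07,0],[0,0,-0.12,0]]' && python3 -m handwheel '[[0,0,-0.06,0],[0,0,-0.08,0],[-0.1,0.18,-0.08,0],[-0.1,0.18,-0.08,0],[-0.1,0.18,-0.08,0]]'; python3 -c "from h import *;togo(250,450,215,28)"
```

```text
clock: 11.7
eef_pos: [517.7, 158.2, 30.5]
eef_rot: [3.136, -0.005, 0.494]
wrist_force: [0.3, -0.1, 0.2]
finger_gap: 82.3
clock: 12.32
eef_pos: [516.4, 158.4, 151.3]
eef_rot: [3.136, -0.003, 0.494]
wrist_force: [0.3, -0.1, -0.1]
finger_gap: 94.3
clock: 12.95
eef_pos: [513.1, -30.6, 232.0]
eef_rot: [3.136, -0.004, 0.494]
wrist_force: [0.9, -0.4, -0.8]
finger_gap: 93.5
t 12.95 pos [513.1 -30.6 232. ] yaw 28.3 gap 93.5 F [ 0.9 -0.4 -0.8] | rows m: [-0.0038 -0.5479  0.014 ] turn 0.3
```

```bash
python3 -m handwheel '[[-0.1,0.15,0,0],[-0.1,0.15,0,0],[-0.1,0.15,0,0],[-0.1,0.15,0,0],[-0.1,0.15,0,0]]' >/dev/null
python3 - <<'E'
from h import *
togo(0,0,0,0)
im={n:np.mean([cams.camera(n).astype(np.float32) for _ in range(4)],0)[:,:,::-1] for n in C}
o=np.hstack([cv2.resize(im["top"][135:255,120:240],(400,400),interpolation=2),cv2.resize(im["scene"][125:245,130:250],(400,400),interpolation=2)])
o=np.vstack([o,np.hstack([cv2.resize(im[n][60:330],(400,200)) for n in("top","scene")])])
cv2.imwrite("pics/done.png",np.clip(255*(o/255)**.7,0,255).astype(np.uint8))
E
```

```text
t 13.57 pos [ 496.2 -209.7  232.4] yaw 28.3 gap 94.0 F [-0.6  0.  -0.5] | rows m: [-0.3383 -0.421   0.229 ] turn 28.3
```

View pics/done.png

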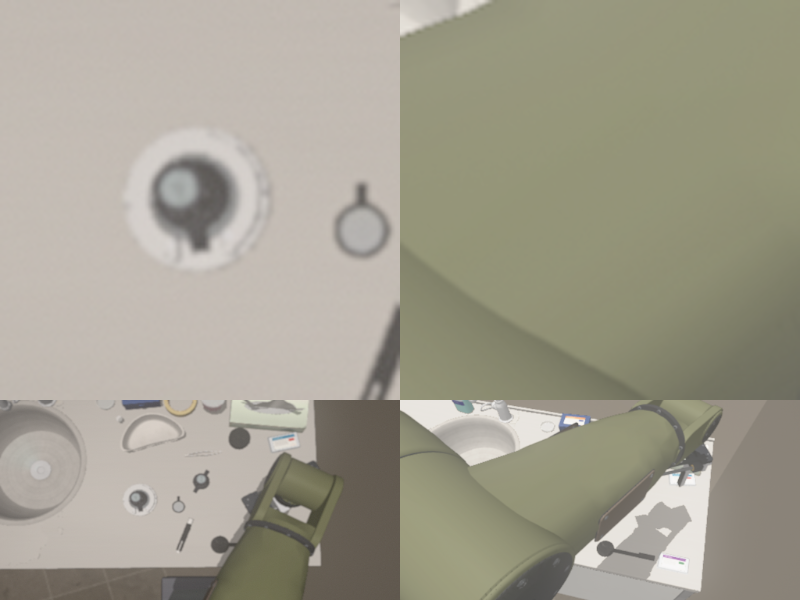

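The top crop shows the foot centred in the well at about (193,195). The lug is at (200,242), midway in the notch, and the spare at (201,481) is undisturbed. The arm is clear, so I'm handing in.

```bash
python3 -c "from cell import manip;print(manip.sign_off())"
```

```text
the job is handed in; nothing more can be done
None
```

The single-lug eyepiece is in the stand with its lug in the notch. I gripped it by the barrel, turned it about 111° and lowered it in small steps until the foot touched the floor. Then I opened the gripper, pulled the arm clear and handed the job in at about 14 s.

- **Seating:** It went past the wall top with no resistance. It touched at the height calculated for the foot flat on the floor (TCP 30.6 mm), with about 5 N.
- **Final picture:** The top camera shows the eyepiece upright and centred in the well, with its lug midway in the notch. The two-lug eyepiece was not touched and is still in its place.
- **What disagreed:** The two cameras differed by about 3–4° on the notch direction (188.5° and 192°). I aimed at 190°, well inside the 10° tolerance.
- **Not checked:** The arm blocked the scene camera at the end, so the final check rests on the top picture and the contact height.

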